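Set the overhang gauge and run the plate out to it

TASK

Wind the gauge's handwheel clockwise until the carriage touches its stop. Then slide the plate outward along the support block, lying flat and not lifted, until its outer end (the one without the grip bar) is level with the gauge's pointer, with the plate straight and central on the block and not touching the gauge. Finish while still holding the plate down flat on the block, since it would tip over the edge if let go, and leave the other things on the bench where they are.

Things in the scene. Friction and masses are not known exactly. Their poses are not given: they have to be found in the camera images.
- plate_end (a point): middle of the top edge of the plate's outer end (the end without the grip bar). The plate is a plain aluminium strip 300 mm long (its y), 70 mm wide (its x), 8 mm thick, 0.4 to 0.65 kg, lying loose on the support block. Axes are the plate's: y runs from the grip bar outward along the plate, z up; the plate's outer end face is at this point's y.
- plate_grip (a point): centre of the plate's upright grip bar, a dark steel bar fixed on the plate 30 mm from its tail end: 20 mm wide (x), 50 mm long (y, along the plate), standing 42 mm above the plate's top. This point is on the plate's centre line, 270 mm behind the outer end, 20 mm below the bar's top and 22 mm above the plate's top. Axes as plate_end. The plate's centre of mass lies about 160 mm behind its outer end.
- block_edge (a point): middle of the outer top edge of the fixed grey support block (a welded steel stand 200 mm long along y, 100 mm wide, top 60 mm above the table). y points outward, the way the plate is slid; the block ends at this point. At the final overhang (190 to 215 mm) the plate's centre of mass is beyond this edge, so it tips if let go.
- pointer_tip (a point): tip of the gauge's steel pointer, a thin flat finger 82 mm above the table on the carriage; it reaches over the plate's path, 12 mm clear above the plate's top. y is parallel to the block's y (outward). The pointer moves with the carriage.
- stop_face (a point): face of the gauge's fixed dark steel stop that the carriage touches when fully wound, 40 mm above the table. Axes as block_edge. With the carriage at the stop the pointer is 20 mm short of this face along y.
- wheel_axis (a point): centre of the gauge's handwheel, 80 mm above the table at the outer end of the gauge, axis vertical. Rim 112 mm across. Wheel, pointer and carriage belong to one gauge fixed on the table beyond the plate's path.
- crank_grip (a point): middle of the handwheel's upright black crank handle, a knob 16 to 18 mm in diameter and 45 mm tall that spins freely on its pin, 38 mm from the wheel's axis; this point is 31 mm above the wheel's plane, 21 mm below the handle's top.
- handwheel (a joint): angle of the handwheel, rad, growing clockwise as seen from above; 10.68 when the carriage is at the stop. One turn moves the carriage 50 mm; stays where it is left; it takes 1 to 2 N at the crank handle.
- carriage (a joint): travel of the carriage along the gauge, m, growing outward (towards stop and handwheel); 0.085 when it touches the stop.
- offcut: bystander: offcut of square steel tube, 70 x 40 x 40 mm, beyond the support block, loose; origin at its underside
- collar: bystander: steel ring collar, 48 mm across, 18 mm high, on the table between block and gauge, under the overhang, loose; origin at its underside
- jar: bystander: clear jar with steel cap, 60 mm across, 75 mm high, towards the far edge, loose; origin at its underside
- wrench: bystander: steel wrench, 170 mm, at the right, near the robot, loose; origin at its underside
- driver: bystander: screwdriver with black handle, 190 mm, towards the far edge, loose; origin at its underside
- bracket: bystander: dark steel angle bracket, 60 x 40 mm, 60 mm high, at the left, near the robot, loose; origin at its underside
- can: bystander: grey can, 60 mm across, 120 mm high, at the far right, loose; origin at its underside
- plate: the plate itself; origin at the middle of its underside, axes as plate_end
- block: the support block; origin under its middle, axes as block_edge
- gauge: the whole gauge; origin on the table below the pointer's place when the carriage is at the stop, in the middle of its 50 mm wide base; axes as block_edge

How it is judged:
By the outcome, as a careful person would: the job done as asked, in the order asked, and still so for the second after the job is handed in, while the arm keeps its last pose, push and grip.
It also fails if it takes over 58 s, if anything falls off the work surface, if the arm or the gripper's body presses on something with over 40 N, if the wrist force passes 120 N, or if a joint passes its speed limit or range.

ROBOT

A 6-joint arm with a two-finger parallel gripper is mounted at the origin on the work surface. World frame = base frame: x ahead of the robot, y to its left, z up, the work surface at z = 0. Lengths are in m, angles in degrees, forces in N, time in s.
With the tool pointing down it reaches from about 0.35 to 0.875 m from the base axis. Payload 4.2 kg.
Tool frame: the origin (TCP) lies midway between the tips of the shut fingers; the grasp point (between the pads) lies 19 mm behind it; y points along the fingers, z is the direction in which the jaws open and shut, and the axes are right-handed (so a half turn about y gives the same grasp; the last joint's range is limited). The gripper opens to 87 mm and grips with 3 to 60 N. Pads are 19 mm wide; open, the fingers measure 117 mm over their backs; the gripper's body (75 mm by 190 mm) begins 51 mm behind the grasp point.
Start: joints at [-55.199, 22.042, 0.453, 0, -68.411, -14.817], TCP at [0.214, -0.587, 0.194] pointing down, gripper open.
Joint ranges: [-179.83, 179.83], [-69.29, 118.12], [-61.27, 80.66], [-181.25, 117.63], [-171.15, -9.14], [-177.46, 177.46]. Speed limits (degrees/s): [159.86, 159.86, 180, 180, 180, 180].

INTERFACE

Orientations are given as [roll, pitch, yaw] about the fixed x, y, z axes, in that order (R = Rz(yaw) Ry(pitch) Rx(roll)).
In Python, from workcell import env gives the robot as it stands. The module is installed in compiled form; this text tells all that it offers. Calls block until the motion is done:
- env.goto(position, orientation): joint-space move of the TCP to a pose.
- env.move_straight(position, rotation=None, rate=0.15, force_limit=None): straight line of the TCP; rotation=None keeps the orientation; rate is the mean speed in m/s. With force_limit (N) it stops when the force on the tool has changed by that much, and returns True; else False.
- env.set_joints(angles): joint-space move.
- env.gripper_to(opening, grasp_force=None): opening from 0.0 (shut) to 1.0 (fully open); grasp_force is the grip in N (None keeps the last); returns when the fingers have stopped.
- env.dwell(seconds).
- env.inverse_kinematics(position, orientation): joint angles nearest the present ones, or None.
- env.read_state(): the state.
- env.grab_frame(name): name is "scene" or "top" or "wrist"; returns a dict with "image" (480x640x3 uint8, blue, green, red), "fx", "fy", "cx", "cy" (pixels), "position" and "orientation" of the camera in the world. Camera axes: x right, y up, looking along -z (the intrinsics and any distortion apply to the point x, -y, -z); pixel columns grow to the right and rows downward; lengths in m; the calibration is good to about 2 mm. A picture is of the moment at which its call begins. There is no depth.
A pose or a line that the arm cannot do raises env.Unreachable and nothing moves.
- env.close_job(): hands the job in, once; it reports no verdict.
Trained networks look in a picture, given as the dict that the camera call returned (one of the last four; its "shot" number tells which), for a name from the list of things; names that differ only in an ending like _2 or _b are one class to them, and where a whole thing is asked for, a point or a joint stands for the part that bears it (a point fixed in the world has none). Each returns a list of dicts, best first, with "score" (0 to 1); they miss things now and then, are a little off and sometimes report something else, mostly with a low value. They report only what shows in the picture. A call takes as long as a camera call.
- env.search_frame(picture, thing): "xyz" ([x, y, z] in m, in world coordinates, good to about 4 mm: the middle of the surface that is visible of it).
- env.trace(picture, thing): "mask" (480x640 bool, what is visible of it).
The state is a dict: "clock": time; "joint_positions": joint angles; "qvel": joint speeds; "joint_torque": joint torques, N m; "position": TCP position; "tool_rot": TCP orientation; "force": force on the tool from outside, world axes, zero at the start; "wrist_torque": the same for the moment, N m; "opening": opening from 0.0 (shut) to 1.0 (fully open).
Only numpy, scipy, OpenCV 4.12 (cv2) and the standard library are available. Lean on these libraries where they do the work, as an engineer would, in place of code of your own. Each camera call takes 0.05 s, during which the arm holds its last target.

## Working session

There is one attempt and no reset: what is moved stays moved. The work goes in short steps, each a Python script; the robot and the scene stay as the last script left them, time stands still between calls to the robot, and variables do not carry over. Pictures are saved under pics/ and viewed, and the job is handed in when it is done.

```bash
mkdir -p pics; ls
python3 - <<'E'
from workcell import env
import cv2
s=env.read_state(); print({k:s[k] for k in ("clock","position","tool_rot","force","opening")})
for n in ("scene","top"):
    p=env.grab_frame(n); cv2.imwrite(f"pics/{n}0.png",p["image"]); print(n,p["fx"],p["fy"],p["cx"],p["cy"],p["position"],p["orientation"],[k for k in p])
    for t in ("plate_end","plate_grip","block_edge","pointer_tip","stop_face","wheel_axis","crank_grip","collar","offcut","plate","block"):
        r=env.search_frame(p,t); print(n,t,[(d["score"],d["xyz"]) for d in r[:2]])
print(env.read_state()["clock"])
E
```

```text
pics
{'clock': 0.0, 'position': array([ 0.21337115, -0.58671504,  0.19263107]), 'tool_rot': array([-8.98703891e+01,  6.09380506e-03,  1.99733264e+01]), 'force': array([ 0.3487134 ,  0.88419015, -0.87716493]), 'opening': 1.0007285395707493}
scene 445.12347606732476 445.12347606732476 321.28110056434735 233.9566824970911 [0.87338836 0.61937198 0.84032281] [ 4.49472184e+01 -9.32188858e-02  1.51740434e+02] ['image', 'fx', 'fy', 'cx', 'cy', 'position', 'orientation', 'shot']
scene plate_end [(0.55, [0.4664, -0.1107, 0.0752])]
scene plate_grip [(0.79, [0.4648, -0.1144, 0.0685]), (0.56, [0.308, -0.3762, 0.0053])]
scene block_edge [(0.76, [0.4997, -0.1352, 0.0512])]
scene pointer_tip [(0.83, [0.5537, 0.0833, 0.0503])]
scene stop_face [(0.98, [0.5561, 0.2383, 0.0599])]
scene wheel_axis [(0.98, [0.5564, 0.2389, 0.0616]), (0.16, [0.4693, -0.1135, 0.0705])]
scene crank_grip [(0.49, [0.5886, 0.2672, 0.1175]), (0.24, [0.4672, -0.1101, 0.0753])]
scene collar [(0.79, [0.4792, 0.0577, 0.0173])]
scene offcut [(0.73, [0.6169, -0.1979, 0.0394])]
scene plate [(0.3, [0.5039, -0.1407, 0.051])]
scene block 
[... 235 characters left out ...]
, 'fx', 'fy', 'cx', 'cy', 'position', 'orientation', 'shot']
top plate_end [(0.8, [0.4673, -0.124, 0.0657])]
top plate_grip [(0.65, [0.4681, -0.1265, 0.0663])]
top block_edge [(0.88, [0.4214, -0.1515, 0.0581]), (0.7, [0.4671, -0.1245, 0.0686])]
top pointer_tip [(0.76, [0.5422, 0.0713, 0.0493])]
top stop_face [(0.62, [0.5493, 0.2164, 0.0477])]
top wheel_axis [(0.93, [0.5476, 0.2145, 0.0491])]
top crank_grip [(0.62, [0.5786, 0.2592, 0.1316])]
top collar [(0.69, [0.4776, 0.0519, 0.0207]), (0.47, [0.4647, -0.1258, 0.0667])]
top offcut [(0.8, [0.6081, -0.2097, 0.0398])]
top plate [(0.74, [0.543, 0.0716, 0.0472]), (0.55, [0.4647, -0.1261, 0.0675])]
top block [(0.58, [0.4233, -0.1553, 0.0633])]
1.2
```

View pics/scene0.png

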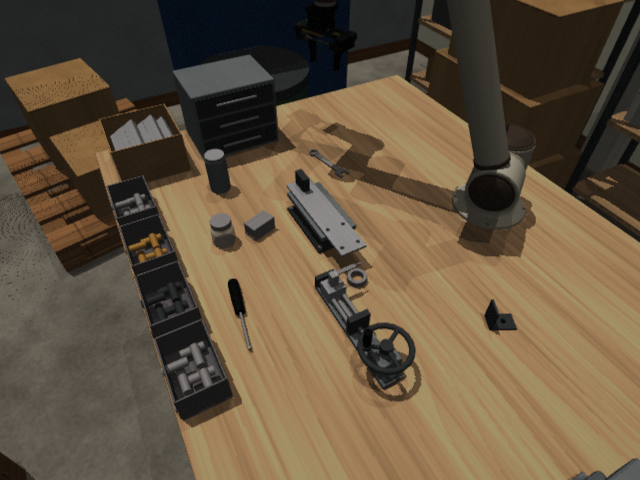

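View pics/top0.png

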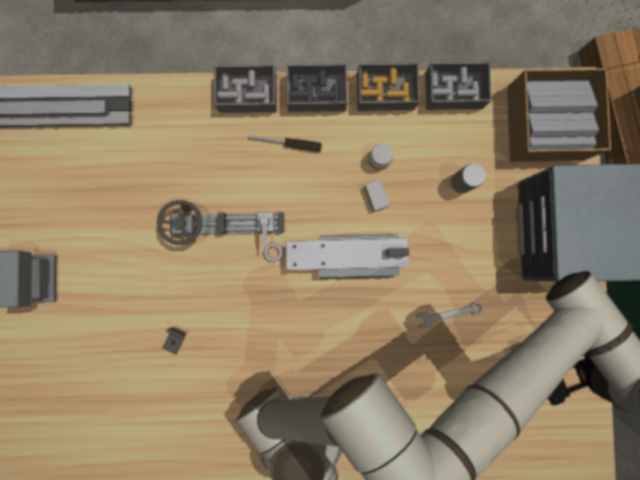

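```bash
cat > h.py <<'E'
import numpy as np, cv2
from scipy.spatial.transform import Rotation as R
def ray(p,u,v):
    M=R.from_euler('xyz',p["orientation"],degrees=True).as_matrix()
    return M@np.array([(u-p["cx"])/p["fx"],-(v-p["cy"])/p["fy"],-1.0])
def atz(p,u,v,z):
    d=ray(p,u,v); c=np.array(p["position"]); return c+d*(z-c[2])/d[2]
def proj(p,X):
    M=R.from_euler('xyz',p["orientation"],degrees=True).as_matrix()
    q=M.T@(np.array(X)-p["position"]); return np.array([p["cx"]+p["fx"]*q[0]/-q[2],p["cy"]-p["fy"]*q[1]/-q[2]])
def crop(p,u0,v0,u1,v1,s,name):
    im=cv2.resize(p["image"][v0:v1,u0:u1],None,fx=s,fy=s,interpolation=cv2.INTER_CUBIC); cv2.imwrite(name,im)
E
python3 - <<'E'
import cv2
for n,b in (("top",(145,190,420,290)),("scene",(280,160,420,390))):
    im=cv2.imread(f"pics/{n}0.png"); u0,v0,u1,v1=b; s=2.9 if n=="top" else 2.6
    cv2.imwrite(f"pics/{n}0c.png",cv2.resize(im[v0:v1,u0:u1],None,fx=s,fy=s,interpolation=cv2.INTER_CUBIC))
E
```

```text
(no output)
```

View pics/top0c.png

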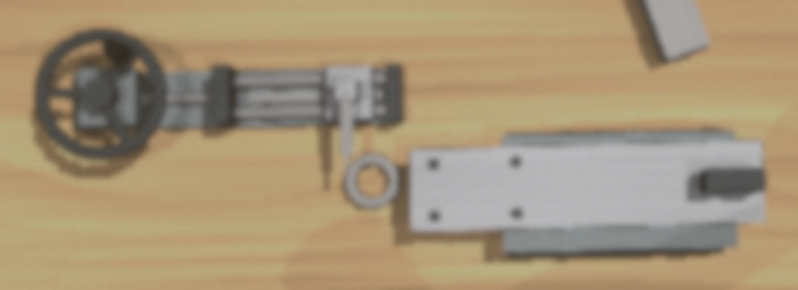

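View pics/scene0c.png

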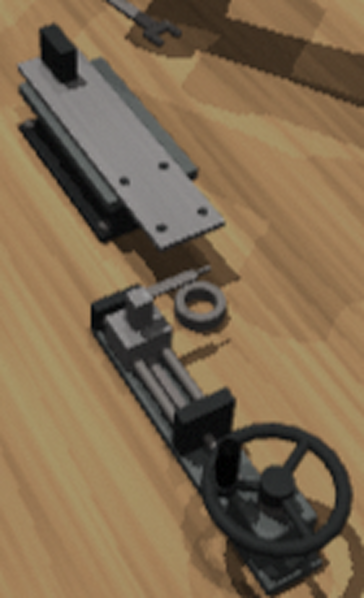

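Run:
```python
from workcell import env
from h import *
p=env.grab_frame("top"); s=env.grab_frame("scene")
f=lambda c:(145+c[0]/2.9,190+c[1]/2.9)
for n,c,z in (("wheel",(101,94),.08),("crank top",(118,46),.132),("pointer",(346,152),.082),("stopface",(233,97),.05),("end a",(411,150),.068),("end b",(411,232),.068),("tail a",(762,140),.068),("tail b",(764,222),.068),
 ("blk a",(503,132),.06),("blk b",(735,130),.06),("blk c",(503,251),.06),("blk d",(735,245),.06),("bar",(735,170),.11)):
    print(n,atz(p,*f(c),z).round(4))
g=lambda c:(280+c[0]/2.6,160+c[1]/2.6)
print("scene")
for n,c,z in (("wheel",(278,484),.085),("crank top",(229,442),.132),("pointer",(209,267),.082),("end a",(158,249),.068),("end b",(223,221),.068),("tail a",(18,67),.068),("bar top",(58,35),.11)):
    print(n,atz(s,*g(c),z).round(4))
w=env.grab_frame("wrist"); print(w["fx"],w["position"],w["orientation"],env.read_state()["position"])
cv2.imwrite("pics/w0.png",w["image"])
# view pose: tool down; which yaw? test
for yaw in (0,90,-90,180): print(yaw,env.inverse_kinematics([0.55,0.2,0.3],[-90,0,yaw]))
for yaw in (0,90,-90,180): print(yaw,env.inverse_kinematics([0.46,-0.2,0.1],[-90,0,yaw]))
```

```text
wheel [0.548  0.2776 0.08  ]
crank top [0.5822 0.2523 0.132 ]
pointer [0.4954 0.0727 0.082 ]
stopface [0.5461 0.1714 0.05  ]
end a [0.4968 0.0188 0.068 ]
end b [0.4274 0.0199 0.068 ]
tail a [ 0.4998 -0.2798  0.068 ]
tail b [ 0.4301 -0.2796  0.068 ]
blk a [ 0.5112 -0.0597  0.06  ]
blk b [ 0.5093 -0.2583  0.06  ]
blk c [ 0.4098 -0.0577  0.06  ]
blk d [ 0.4111 -0.2556  0.06  ]
bar [ 0.4731 -0.2496  0.11  ]
scene
wheel [0.5483 0.2828 0.085 ]
crank top [0.5802 0.2592 0.132 ]
pointer [0.4794 0.0759 0.082 ]
end a [0.5012 0.0259 0.068 ]
end b [0.4311 0.0241 0.068 ]
tail a [ 0.5019 -0.2684  0.068 ]
bar top [ 0.4635 -0.2481  0.11  ]
402.8495156914551 [ 0.14945032 -0.61150509  0.38448642] [-1.46314753e+01 -3.34867537e-02  1.10000938e+02] [ 0.21360821 -0.58733831  0.19376171]
0 [ 3.58291083e+01  1.51009666e+01  5.44751638e+00 -2.54444375e-14
 -8.03465497e+01 -1.25829108e+02]
90 [ 35.82910831  15.10096664   5.44751638   0.         -80.34654974
 -35.82910831]
-90 [ 35.82910831  15.10096664   5.44751638   0.         -80.34654974
 144.17089169]
180 [ 3.58291083e+01  1.51009666e+01  5.44751638e+00  2.54444375e-14
 -8.03465497e+01  5.41708917e+01]
0 [-4.92136391e+00  1.55156223e+01 -2.42231225e+01 -2.54444375e-14
 -5.02612551e+01 -8.50786361e+01]
90 [ -4.92136391  15.51562233 -24.22312253   0.         -50.26125514
   4.92136391]
-90 [  -4.92136391   15.51562233  -24.22312253    0.          -50.26125514
 -175.07863609]
180 [-4.92136391e+00  1.55156223e+01 -2.42231225e+01  2.54444375e-14
 -5.02612551e+01  9.49213639e+01]
```

View pics/w0.png

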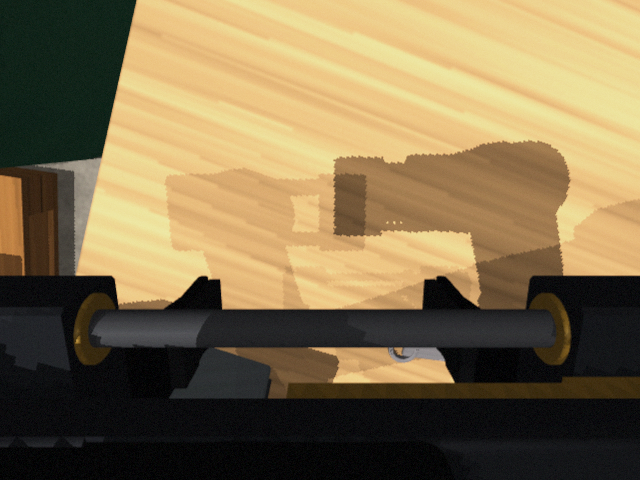

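Run:
```python
from workcell import env
from h import *
env.goto([0.55,0.26,0.27],[-90,0,90])
s=env.read_state(); print(s["clock"],s["position"],s["tool_rot"],s["force"])
w=env.grab_frame("wrist"); print(w["position"],w["orientation"])
cv2.imwrite("pics/w1.png",w["image"])
for X in ((.548,.278,.08),(.58,.256,.132),(.48,.075,.082)): print(proj(w,X))
for t in ("crank_grip","wheel_axis","stop_face"): print(t,[(d["score"],d["xyz"]) for d in env.search_frame(w,t)[:2]])
```

```text
4.55 [0.55025863 0.25933025 0.26995915] [-8.99960192e+01  8.38712047e-03  8.99366759e+01] [-0.29534903  0.55637185  0.15882848]
[0.55048209 0.19003903 0.46069496] [-1.46263196e+01  2.18215260e-02  1.79952327e+02]
[324.59013199 229.56550165]
[286.49523998 217.87920165]
[406.03391206  -6.25323204]
crank_grip [(0.87, [0.5855, 0.2575, 0.1244])]
wheel_axis [(0.91, [0.5493, 0.2219, 0.0569])]
stop_face [(0.95, [0.5523, 0.222, 0.0564])]
```

View pics/w1.png

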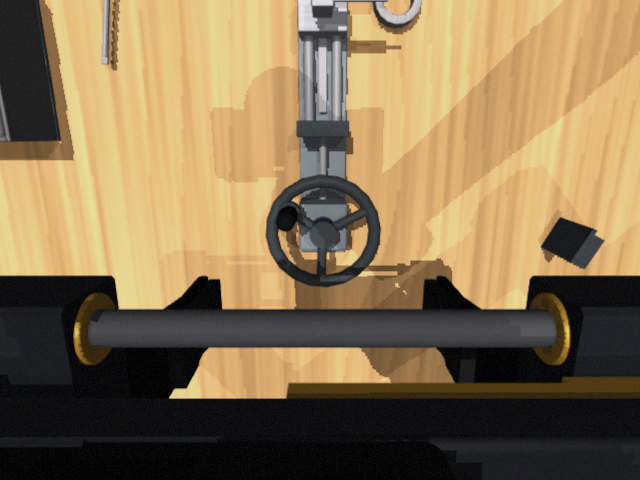

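Run:
```python
from workcell import env
from h import *
w=env.grab_frame("wrist"); crop(w,255,110,405,300,3.1,"pics/w1c.png")
print(atz(w,323.5,230.5,.08),atz(w,288,215,.132), atz(w,322,135,.06))
```

```text
[0.54896972 0.27923404 0.08      ] [0.57861939 0.25388005 0.132     ] [0.5503982  0.18959365 0.06      ]
```

View pics/w1c.png

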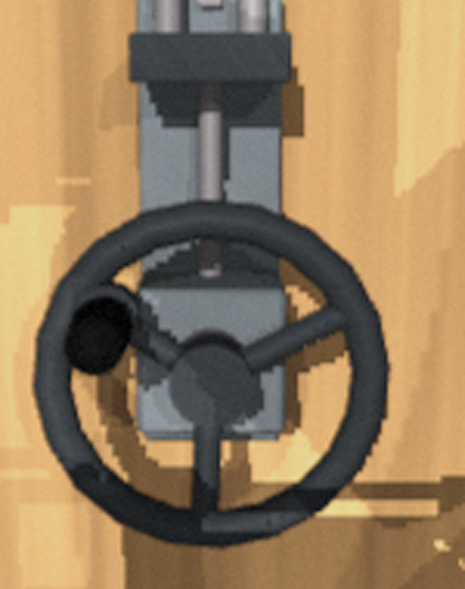

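```bash
cat >> h.py <<'E'
C=np.array([0.549,0.279]); RAD=0.038; ZG=0.094
def cp(a): return [C[0]+RAD*np.cos(np.radians(a)),C[1]+RAD*np.sin(np.radians(a)),ZG]
E
python3 - <<'E'
from workcell import env
from h import *
x,y,_=cp(-36.4)
env.gripper_to(0.5,20)
env.move_straight([x,y,0.17],rate=.2)
w=env.grab_frame("wrist"); cv2.imwrite("pics/w2.png",w["image"])
hit=env.move_straight([x,y,ZG],rate=.1,force_limit=8); s=env.read_state(); print(hit,s["clock"],s["position"],s["force"])
if not hit:
    env.gripper_to(0.0,20); s=env.read_state(); print(s["clock"],s["position"],s["force"],s["opening"]*87)
E
```

```text
False 7.4167 [0.58016112 0.25677928 0.09482068] [0.27000907 0.46149788 0.55566748]
8.0417 [0.58052725 0.25656734 0.09434741] [ 2.92746    -1.75008817  0.11530547] 14.839230009908887
```

View pics/w2.png

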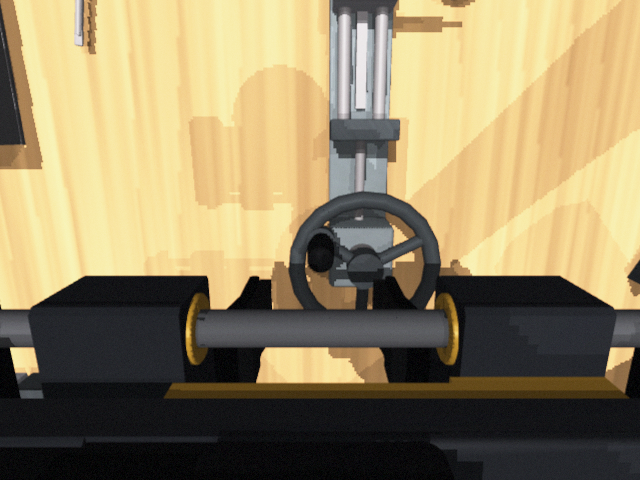

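Run:
```python
from workcell import env
from h import *
a=-36.4; f0=None
for i in range(6):
    a-=15; env.move_straight(cp(a),rate=.1)
    s=env.read_state(); f=s["force"]; r=np.array([np.cos(np.radians(a)),np.sin(np.radians(a))]); t=np.array([r[1],-r[0]])
    print(round(a,1),round(s["clock"],2),"rad %.1f tan %.1f z %.1f"%(f[:2]@r,f[:2]@t,f[2]),(s["position"][:2]-C).round(4),round(s["opening"]*87,1))
```

```text
-51.4 8.29 rad 4.0 tan 0.7 z 1.9 [ 0.0234 -0.0308] 14.7
-66.4 8.54 rad 4.6 tan 1.7 z 4.2 [ 0.0146 -0.0358] 14.7
-81.4 8.79 rad 4.1 tan 2.5 z 5.0 [ 0.005  -0.0383] 14.7
-96.4 9.04 rad 5.3 tan 0.8 z 6.0 [-0.0049 -0.0382] 14.6
-111.4 9.29 rad 5.3 tan 1.1 z 6.6 [-0.0147 -0.0354] 14.9
-126.4 9.54 rad 3.8 tan 2.6 z 6.8 [-0.0235 -0.0301] 15.1
```

Run:
```python
from workcell import env
from h import *
a=-126.4
while a>-36.4-640:
    a-=15; hit=env.move_straight(cp(a),rate=.1,force_limit=9 if a>-36.4-520 else 7)
    s=env.read_state(); f=s["force"]; r=np.array([np.cos(np.radians(a)),np.sin(np.radians(a))]); t=np.array([r[1],-r[0]])
    d=s["position"][:2]-C
    print(round(a,1),round(s["clock"],2),"rad %.1f tan %.1f z %.1f"%(f[:2]@r,f[:2]@t,f[2]),round(np.degrees(np.arctan2(d[1],d[0])),1),round(s["opening"]*87,1),hit)
    if hit or abs(f[:2]@t)>9: break
```

```text
-141.4 9.79 rad 3.5 tan 2.1 z 5.6 -143.5 15.0 False
-156.4 10.04 rad 2.5 tan 1.9 z 6.3 -158.9 15.0 False
-171.4 10.29 rad 2.1 tan 2.0 z 4.8 -173.9 14.7 False
-186.4 10.54 rad 0.3 tan 1.5 z 4.5 171.7 14.7 False
-201.4 10.79 rad -1.3 tan 1.7 z 4.1 157.1 14.5 False
-216.4 11.04 rad -2.9 tan 1.6 z 3.2 142.7 15.2 False
-231.4 11.29 rad -3.8 tan 1.3 z 4.1 128.4 14.5 False
-246.4 11.54 rad -3.6 tan 1.1 z 5.2 113.7 14.7 False
-261.4 11.79 rad -2.8 tan -0.1 z 4.4 98.8 15.0 False
-276.4 12.04 rad -1.5 tan 0.6 z 6.2 83.7 14.6 False
-291.4 12.29 rad -0.8 tan 0.6 z 4.6 68.6 14.4 False
-306.4 12.54 rad -0.4 tan 1.4 z 5.5 53.5 14.7 False
-321.4 12.79 rad 0.9 tan 2.0 z 4.7 38.4 14.4 False
-336.4 13.04 rad 1.3 tan 1.4 z 5.1 23.2 14.7 False
-351.4 13.29 rad 1.2 tan 1.6 z 5.3 8.3 14.8 False
-366.4 13.54 rad 2.8 tan 1.6 z 5.3 -6.6 14.8 False
-381.4 13.79 rad 4.3 tan 1.2 z 6.2 -21.9 15.0 False
-396.4 14.04 rad 5.1 tan 1.1 z 4.9 -37.4 14.9 False
-411.4 14.29 rad 5.1 tan 1.0 z 7.0 -53.4 14.6 False
-426.4 14.54 rad 3.2 tan 1.1 z 7.8 -69.1 14.8 False
-441.4 14.79 rad 3.9 tan 1.0 z 7.9 -84.3 14.8 False
-456.4 15.04 rad 1.5 tan 1.2 z 9.4 -99.2 14.6 False
-471.4 15.29 rad 0.8 tan 1.4 z 8.0 -113.9 14.8 False
-486.4 15.54 rad 0.6 tan 2.0 z 7.7 -128.7 14.7 False
-501.4 15.79 rad -1.3 tan 1.4 z 7.5 -143.6 14.7 False
-516.4 16.04 rad -0.3 tan 0.6 z 6.3 -158.7 15.2 False
-531.4 16.29 rad -1.8 tan 0.9 z 5.2 -173.5 14.8 False
-546.4 16.54 rad -4.0 tan 1.9 z 4.2 171.9 14.8 False
-561.4 16.79 rad -4.6 tan 1.0 z 5.5 157.4 14.8 False
-576.4 17.04 rad -4.4 tan 0.7 z 6.2 143.1 14.9 False
-591.4 17.29 rad -4.3 tan 0.9 z 6.4 128.8 14.5 False
-606.4 17.54 rad -2.8 tan 1.6 z 7.5 114.2 15.0 False
-621.4 17.79 rad -0.4 tan -11.2 z 15.1 107.6 14.7 False
```

Run:
```python
from workcell import env
from h import *
env.move_straight(cp(-616.4),rate=.03); print(env.read_state()["force"],env.read_state()["position"])
env.gripper_to(0.45); s=env.read_state(); print(s["clock"],s["position"],s["force"],s["opening"])
x,y,_=s["position"]
env.move_straight([x,y,.17],rate=.2)
env.goto([0.45,0.19,0.27],[-90,0,90])
w=env.grab_frame("wrist"); cv2.imwrite("pics/w3.png",w["image"])
p=env.grab_frame("top");cv2.imwrite("pics/top3.png",p["image"])
c=env.grab_frame("scene");crop(c,280,160,440,390,2.6,"pics/sc3.png")
s=env.read_state();print(s["clock"],w["position"],w["orientation"])
```

```text
[-2.54769988 -1.55880833  9.74584676] [0.5375469  0.31443853 0.09401434]
18.7833 [0.54000425 0.3159118  0.09391968] [0.63278726 0.22145775 0.61859808] 0.44886511600280055
20.2333 [0.45053026 0.12111925 0.4595698 ] [-1.45966515e+01 -5.70052189e-02 -1.79987101e+02]
```

View pics/w3.png

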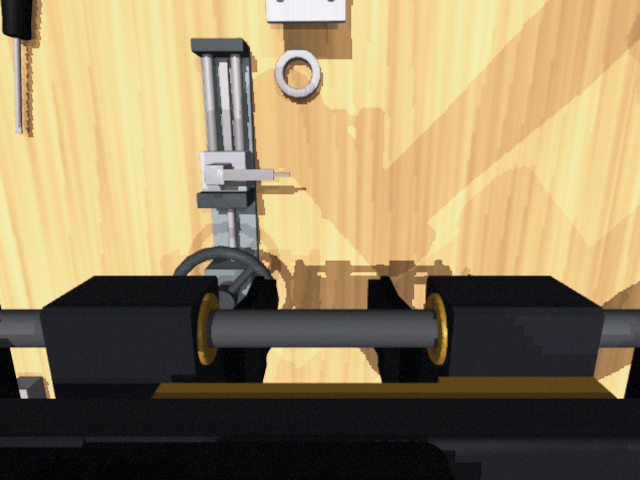

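View pics/sc3.png

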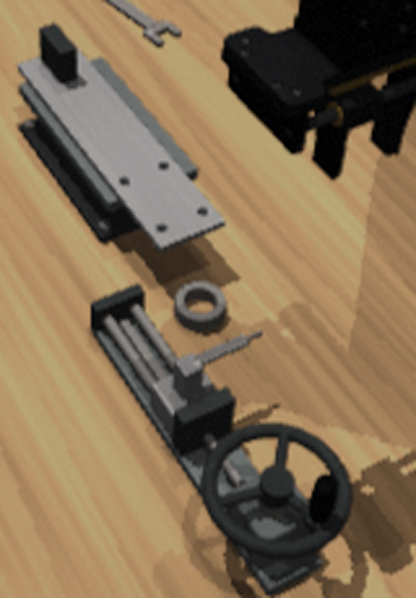

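View pics/top3.png

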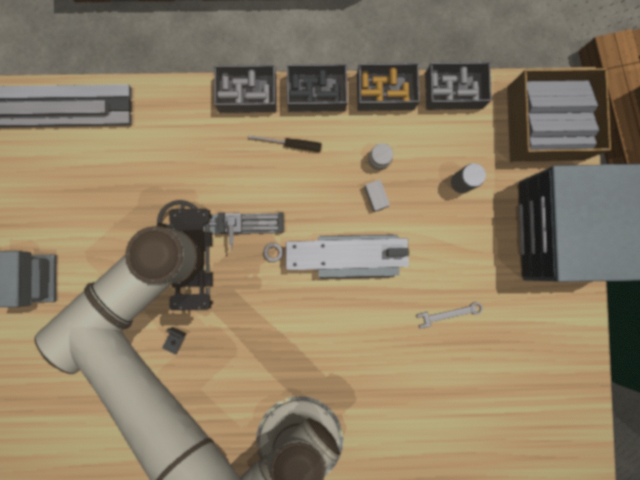

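Run:
```python
from workcell import env
from h import *
w3=env.grab_frame("wrist")
print("ptr wrist",atz(w3,290,174.5,.082), "stop",atz(w3,224,193,.06))
crop(w3,180,20,360,260,2.4,"pics/w3c.png")
env.goto([0.46,-0.065,0.43],[-90,0,90])
w=env.grab_frame("wrist"); cv2.imwrite("pics/w4.png",w["image"])
s=env.read_state();print(s["clock"],w["position"],w["orientation"])
p=env.grab_frame("top");cv2.imwrite("pics/top4.png",p["image"]);crop(p,145,190,275,290,6,"pics/top4c.png")
np.save("w4.npy",np.array([w["position"],w["orientation"]]))
```

```text
ptr wrist [0.47966043 0.15573963 0.082     ] stop [0.54713874 0.17593866 0.06      ]
21.4833 [ 0.46071788 -0.13365559  0.61953932] [-1.46533730e+01 -9.22925379e-02 -1.79939493e+02]
```

View pics/w4.png

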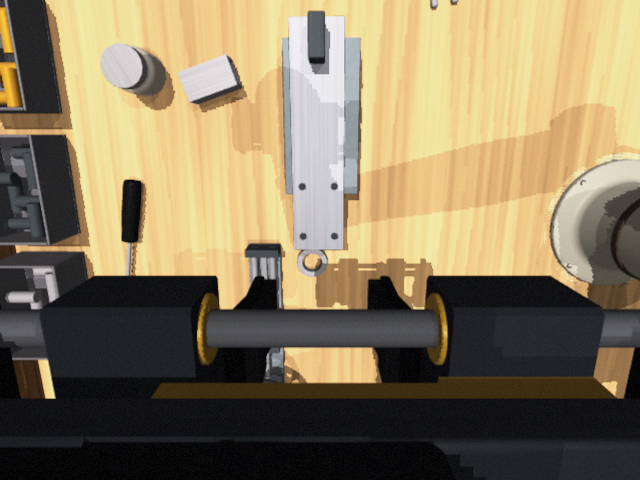

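View pics/w3c.png

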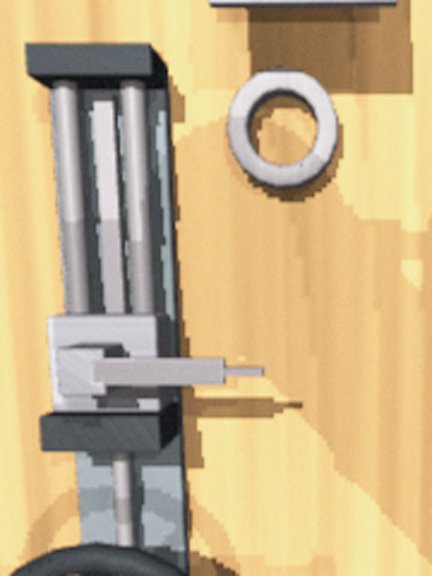

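View pics/top4c.png

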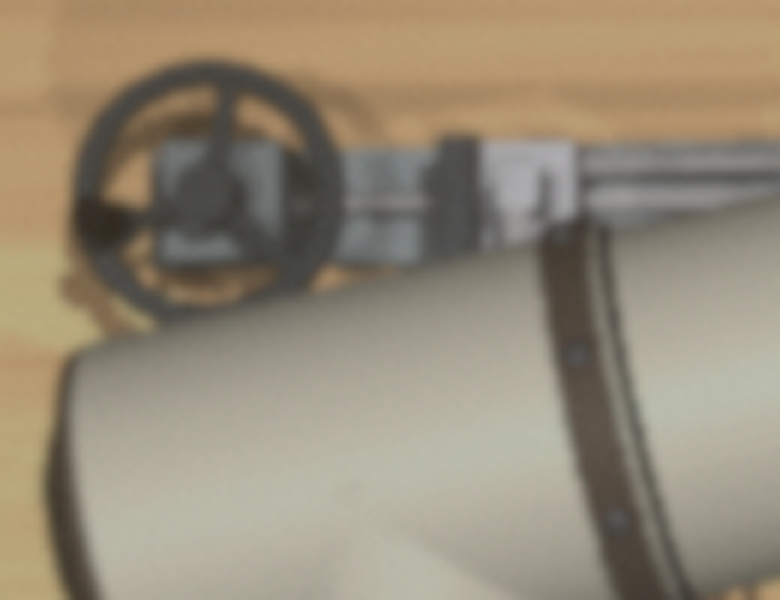

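Run:
```python
import cv2
im=cv2.imread("pics/w4.png"); cv2.imwrite("pics/w4c.png",cv2.resize(im[5:260,270:375],None,fx=2.3*1.0,fy=2.3,interpolation=cv2.INTER_CUBIC))
import numpy as np
g=im.astype(int)
for r in (60,100,160,180,220,240):
    print(r,[tuple(x) for x in g[r,278:300]][::1] if 0 else g[r,278:302].sum(1).tolist(), g[r,336:366].sum(1).tolist())
```

```text
60 [567, 566, 563, 581, 439, 515, 568, 572, 577, 571, 544, 569, 684, 700, 703, 716, 719, 714, 719, 720, 718, 713, 705, 698] [703, 696, 700, 707, 701, 697, 700, 711, 491, 484, 550, 549, 549, 539, 546, 549, 546, 545, 546, 559, 549, 550, 545, 493, 351, 343, 553, 613, 625, 633]
100 [502, 494, 493, 498, 490, 393, 452, 495, 488, 491, 489, 494, 517, 601, 622, 623, 648, 664, 654, 655, 661, 646, 626, 627] [695, 699, 708, 705, 696, 695, 698, 701, 549, 521, 557, 543, 552, 523, 501, 506, 505, 505, 502, 496, 508, 506, 461, 276, 322, 557, 620, 633, 645, 645]
160 [599, 569, 549, 520, 481, 477, 374, 380, 451, 459, 461, 457, 455, 410, 589, 625, 628, 643, 662, 652, 641, 643, 629, 625] [626, 629, 682, 684, 679, 669, 674, 556, 377, 494, 551, 549, 544, 538, 548, 545, 546, 545, 544, 519, 478, 383, 291, 332, 559, 628, 641, 645, 645, 641]
180 [585, 563, 541, 549, 533, 533, 539, 404, 431, 461, 464, 453, 455, 455, 479, 583, 615, 629, 649, 654, 637, 634, 628, 621] [667, 698, 708, 703, 705, 693, 688, 540, 508, 538, 537, 552, 539, 540, 540, 539, 539, 528, 540, 532, 542, 336, 230, 256, 489, 570, 589, 596, 592, 583]
220 [613, 625, 634, 637, 639, 637, 631, 621, 558, 537, 540, 538, 549, 539, 527, 510, 556, 591, 603, 619, 613, 609, 603, 600] [598, 599, 602, 604, 620, 602, 603, 415, 276, 273, 271, 503, 556, 563, 555, 551, 558, 557, 557, 556, 548, 540, 538, 538, 554, 577, 584, 577, 578, 563]
240 [536, 588, 619, 632, 636, 633, 629, 633, 613, 601, 598, 608, 552, 531, 529, 491, 532, 562, 583, 592, 595, 586, 593, 564] [577, 572, 591, 598, 607, 580, 580, 442, 376, 406, 394, 577, 613, 613, 612, 612, 609, 614, 613, 609, 610, 615, 619, 627, 626, 624, 631, 627, 620, 615]
```

View pics/w4c.png

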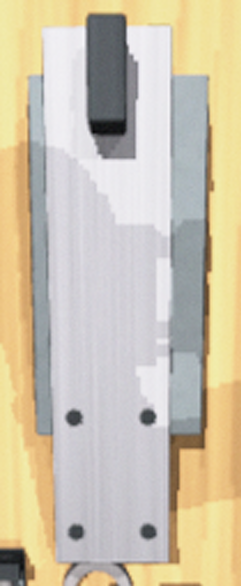

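Run:
```python
from h import *
q=np.load("w4.npy"); p=dict(position=q[0],orientation=q[1])
from workcell import env
f=env.grab_frame("wrist"); p.update({k:f[k] for k in("fx","fy","cx","cy")})
rows=[60,100,160,180]
for n,cl,cr,z in (("blk",[282,283,284.2,285],[359.4,358.2,356.8,356.9],.06),("plt",[289.6,290.8,292,292.6],[344,344,343.2,343.2],.068)):
    L=np.array([atz(p,c,r,z) for c,r in zip(cl,rows)]);Rr=np.array([atz(p,c,r,z) for c,r in zip(cr,rows)])
    m=(L+Rr)/2; print(n,m[:,:2].round(4).tolist(),(L-Rr)[:,0].round(4)); print("slope",np.polyfit(m[:,1],m[:,0],1), np.degrees(np.polyfit(m[:,1],m[:,0],1)[0]))
print("end",atz(p,320,249,.068),"tail",atz(p,317,16,.068),"blkend",atz(p,287,194,.06),atz(p,356,193.5,.06),"bartop",[atz(p,c,r,.11) for c,r in((308.5,12),(323,12),(308,59),(323,59))])
```

```text
blk [[0.4613, -0.2276], [0.4614, -0.179], [0.4616, -0.1015], [0.4609, -0.0743]] [0.0994 0.0989 0.099  0.0993]
slope [-0.00150216  0.46109469] -0.08606714558281847
plt [[0.4663, -0.2263], [0.4656, -0.1783], [0.4654, -0.1019], [0.4651, -0.0752]] [0.0689 0.069  0.0688 0.0689]
slope [-0.006662    0.46462425] -0.3817042326767746
end [0.4622323  0.02241909 0.068     ] tail [ 0.46591361 -0.27652987  0.068     ] blkend [ 0.50821732 -0.05489789  0.06      ] [ 0.41210173 -0.05567623  0.06      ] bartop [array([ 0.47518422, -0.26974194,  0.11      ]), array([ 0.4586806 , -0.26976647,  0.11      ]), array([ 0.47612973, -0.2202877 ,  0.11      ]), array([ 0.45859126, -0.22031103,  0.11      ])]
```

Run:
```python
from workcell import env
from h import *
O=[-90,0,90]
env.goto([.4665,-.247,.17],O)
hit=env.move_straight([.4665,-.247,.0725],rotation=O,rate=.12,force_limit=8); s=env.read_state(); print(hit,s["clock"],s["position"],s["tool_rot"],s["force"])
if not hit:
    env.gripper_to(0.0,50); s=env.read_state(); print(s["clock"],s["position"],s["tool_rot"],s["force"],s["wrist_torque"],s["opening"]*87)
w=env.grab_frame("wrist"); cv2.imwrite("pics/w5.png",w["image"])
c=env.grab_frame("scene");crop(c,280,140,440,300,3.5,"pics/sc5.png")
```

```text
False 23.7583 [ 0.46732702 -0.24711876  0.0733292 ] [-9.01000798e+01  3.42179753e-02  9.00287143e+01] [-0.15505226  0.20811863  0.1036398 ]
24.2583 [ 0.46655852 -0.24706341  0.07290338] [-9.00109055e+01  1.46642933e-02  9.00297177e+01] [-1.17495253  1.3477159   2.9618409 ] [0.1592722  0.3433642  0.07983966] 19.291689117406506
```

View pics/sc5.png

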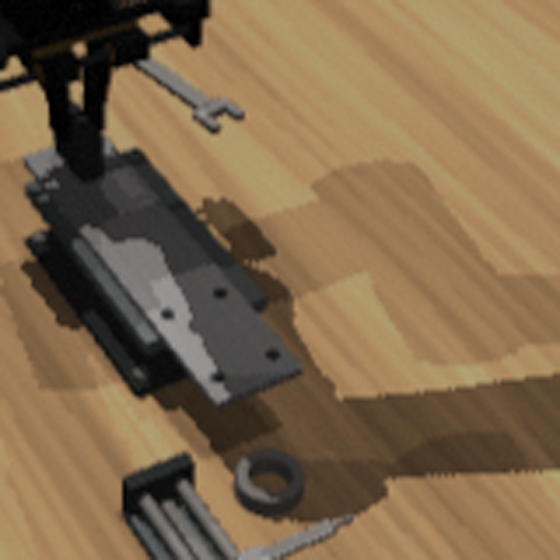

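Run:
```python
from workcell import env
from h import *
O=[-90,0,90]
def st(t): 
    s=env.read_state(); print(t,round(s["clock"],2),s["position"].round(4),s["tool_rot"].round(2),"F",s["force"].round(1),"T",s["wrist_torque"].round(2),round(s["opening"]*87,1))
z=.0725
for i in range(4):
    z-=.0005; env.move_straight([.4665,-.247,z],rotation=O,rate=.02); st(z)
    if env.read_state()["force"][2]>7: break
np.save("z.npy",z)
env.move_straight([.463,-.20,z],rotation=O,rate=.06); st("a")
env.move_straight([.4612,-.16,z],rotation=O,rate=.06); st("b")
env.move_straight([.4612,-.124,z],rotation=O,rate=.06); st("c")
p=env.grab_frame("top");cv2.imwrite("pics/top6.png",p["image"]);crop(p,195,190,415,290,3.6,"pics/top6c.png")
c=env.grab_frame("scene");cv2.imwrite("pics/sc6.png",c["image"]);crop(c,280,160,440,320,3.6,"pics/sc6c.png")
w=env.grab_frame("wrist"); cv2.imwrite("pics/w6.png",w["image"])
```

```text
0.072 24.61 [ 0.4666 -0.2471  0.0729] [-9.001e+01  2.000e-02  9.003e+01] F [-2.3  0.7  7. ] T [0.42 0.75 0.08] 19.0
0.0715 24.86 [ 0.4666 -0.2471  0.0729] [-9.002e+01  3.000e-02  9.004e+01] F [-2.5  1.4  9.2] T [0.7  0.92 0.1 ] 19.2
a 25.79 [ 0.4646 -0.2009  0.0728] [-90.19   0.11  90.05] F [-0.3 -3.4  5.4] T [-0.88  0.15 -0.03] 19.5
b 26.61 [ 0.4627 -0.1608  0.0729] [-9.018e+01  9.000e-02  9.006e+01] F [ 0.9 -3.1  6.6] T [-0.84  0.25  0.1 ] 19.4
c 27.36 [ 0.4628 -0.1251  0.073 ] [-90.18   0.12  90.08] F [-0.2 -5.4  7. ] T [-1.63  0.11  0.12] 19.5
```

View pics/top6c.png

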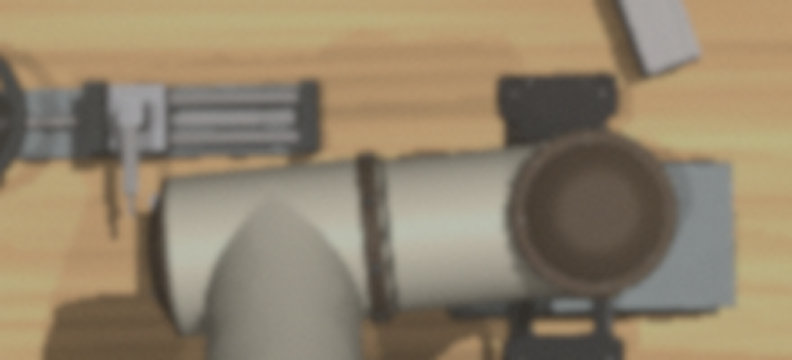

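View pics/sc6c.png

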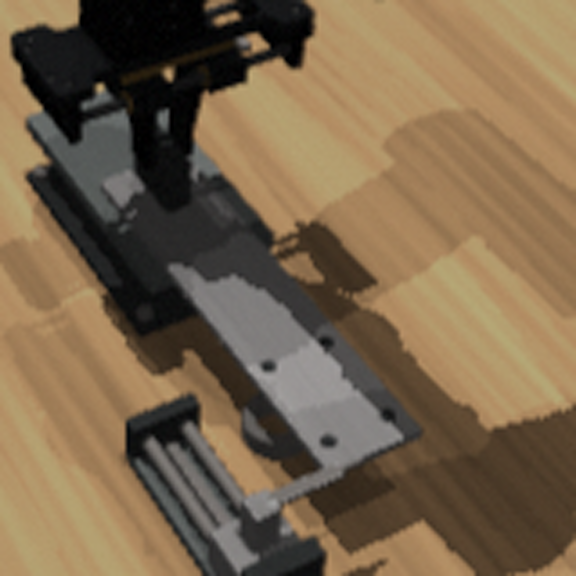

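View pics/w6.png

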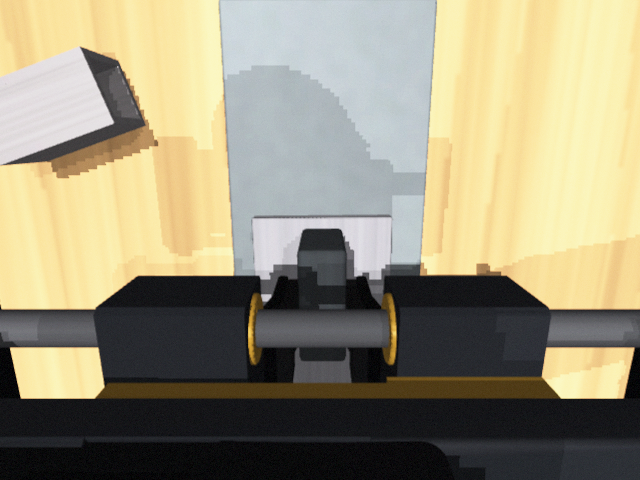

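Run:
```python
from workcell import env
from h import *
c=env.grab_frame("scene"); w=env.grab_frame("wrist")
print("ptr scene",atz(c,280+262/2.6,160+334/2.6,.082))
print("corner R scene",atz(c,280+421/3.6,160+435/3.6,.068))
L=atz(w,253,220,.068);R_=atz(w,391,218,.068);print("tail",L,R_,(L+R_)/2, "tail y",atz(w,322,215.5,.068))
for r,l,rr in ((60,222.5,433),(150,227,428),(200,230.5,425)):
    a=atz(w,l,r,.06);b=atz(w,rr,r,.06);print("blk",a,b,(a+b)[0]/2)
g=w["image"].astype(int).sum(2)
for r in (30,120,240): print(r,g[r,215:240].tolist(),g[r,415:442].tolist())
print(g[232,245:262].tolist(),g[232,380:398].tolist())
crop(c,340,240,420,300,9,"pics/sc6d.png")
```

```text
ptr scene [0.47963267 0.15902551 0.082     ]
corner R scene [0.42885165 0.14966441 0.068     ]
tail [ 0.49727669 -0.15399072  0.068     ] [ 0.42895212 -0.15514537  0.068     ] [ 0.4631144  -0.15456804  0.068     ] tail y [ 0.46307415 -0.15633004  0.068     ]
blk [ 0.50983042 -0.22874118  0.06      ] [ 0.41129184 -0.22882067  0.06      ] 0.4605611323502516
blk [ 0.51009196 -0.18758668  0.06      ] [ 0.41085771 -0.18773829  0.06      ] 0.46047483713340187
blk [ 0.50973995 -0.16271897  0.06      ] [ 0.41070834 -0.16291343  0.06      ] 0.4602241437088793
30 [689, 687, 687, 683, 629, 524, 539, 628, 635, 631, 637, 634, 638, 643, 640, 634, 636, 640, 641, 645, 646, 650, 645, 647, 636] [607, 608, 603, 596, 601, 604, 597, 598, 595, 593, 597, 597, 603, 596, 600, 592, 592, 600, 561, 494, 553, 655, 670, 669, 668, 670, 668]
120 [648, 644, 645, 645, 641, 640, 636, 626, 618, 606, 525, 472, 542, 560, 553, 550, 553, 554, 554, 554, 557, 546, 554, 551, 552] [605, 595, 597, 597, 598, 590, 600, 593, 590, 602, 596, 588, 588, 520, 526, 654, 683, 679, 677, 676, 669, 671, 677, 675, 676, 679, 672]
240 [628, 638, 641, 640, 639, 635, 632, 625, 631, 638, 640, 640, 642, 644, 651, 655, 629, 537, 479, 527, 542, 551, 532, 547, 542] [608, 607, 612, 602, 607, 576, 541, 634, 645, 647, 640, 633, 631, 625, 627, 633, 630, 630, 624, 624, 619, 611, 604, 589, 585, 568, 567]
[544, 541, 540, 541, 539, 521, 502, 501, 593, 638, 643, 641, 647, 646, 647, 649, 658] [653, 655, 653, 658, 658, 648, 643, 646, 641, 657, 614, 461, 551, 605, 611, 608, 609, 610]
```

View pics/sc6d.png

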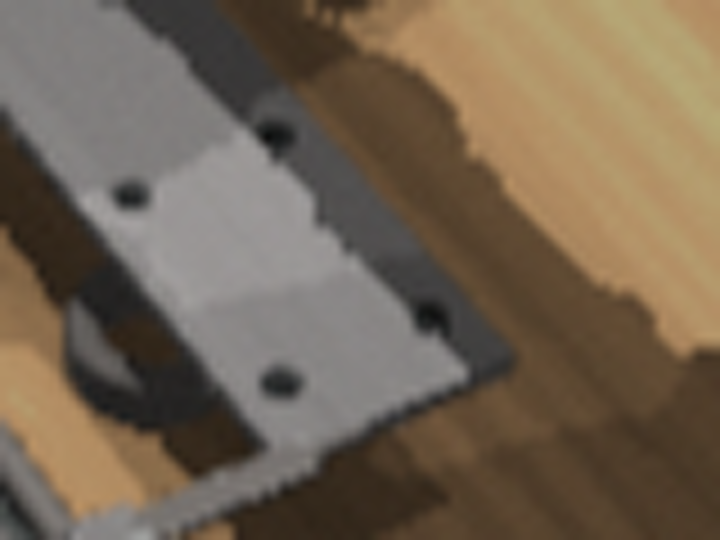

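Run:
```python
from workcell import env
from h import *
O=[-90,0,90]; z=.0715
def st(t): 
    s=env.read_state(); print(t,round(s["clock"],2),s["position"].round(4),s["tool_rot"].round(2),"F",s["force"].round(1),"T",s["wrist_torque"].round(2),round(s["opening"]*87,1)); return s["position"]
st("0")
x,y=.459,-.119
env.move_straight([x,y,z],rotation=O,rate=.04); P=st("a")
x+=.4606-P[0]; 
env.move_straight([x,-.1126,z],rotation=O,rate=.03); P=st("b")
env.dwell(.3); st("c")
c=env.grab_frame("scene");crop(c,340,240,420,300,9,"pics/sc7d.png"); cv2.imwrite("pics/sc7.png",c["image"])
w=env.grab_frame("wrist"); cv2.imwrite("pics/w7.png",w["image"])
g=w["image"].astype(int).sum(2)
for r in (30,120,240): print(r,g[r,215:240].tolist(),g[r,415:442].tolist())
print(g[232,235:265].tolist(),g[232,370:400].tolist(),g[205:225,300].tolist())
```

```text
0 27.61 [ 0.4628 -0.1251  0.0729] [-90.18   0.12  90.06] F [-0.7 -3.7  7.4] T [-1.59  0.13  0.1 ] 19.4
a 27.89 [ 0.4614 -0.12    0.0732] [-90.29   0.11  90.07] F [ 1.3 -4.9  6.8] T [-1.66 -0.12  0.02] 19.5
b 28.26 [ 0.4606 -0.1138  0.0734] [-90.28   0.14  90.09] F [ 1.  -5.4  7.5] T [-1.96 -0.09 -0.01] 19.1
c 28.56 [ 0.4606 -0.1139  0.0734] [-90.28   0.13  90.08] F [ 1.  -5.5  9. ] T [-1.89 -0.11 -0.01] 19.3
30 [617, 516, 557, 621, 634, 628, 623, 639, 635, 628, 635, 633, 628, 634, 639, 645, 638, 634, 629, 628, 626, 635, 625, 634, 633] [594, 597, 596, 598, 598, 601, 607, 600, 594, 604, 598, 605, 599, 581, 524, 499, 649, 678, 678, 668, 670, 668, 671, 666, 668, 668, 674]
120 [643, 640, 642, 634, 620, 619, 537, 459, 530, 542, 539, 544, 543, 541, 553, 547, 545, 535, 542, 545, 534, 541, 555, 548, 553] [600, 600, 599, 605, 600, 602, 595, 594, 562, 527, 593, 670, 685, 680, 678, 679, 675, 676, 673, 683, 676, 680, 675, 677, 675, 672, 677]
240 [634, 635, 636, 637, 627, 632, 627, 629, 629, 634, 642, 645, 651, 587, 498, 514, 529, 535, 541, 524, 526, 539, 539, 521, 518] [608, 570, 533, 637, 645, 641, 644, 636, 635, 632, 630, 628, 623, 635, 628, 630, 624, 613, 608, 606, 592, 580, 572, 564, 566, 565, 566]
[541, 532, 536, 525, 530, 532, 534, 534, 529, 531, 540, 533, 522, 533, 535, 533, 532, 500, 576, 635, 636, 639, 632, 648, 643, 657, 660, 662, 666, 661] [655, 649, 643, 642, 640, 632, 637, 638, 647, 650, 650, 647, 651, 658, 654, 651, 636, 638, 644, 650, 636, 558, 420, 543, 597, 597, 601, 597, 604, 608] [543, 542, 546, 540, 537, 537, 546, 539, 544, 454, 351, 350, 526, 623, 653, 659, 656, 655, 655, 656]
```

View pics/sc7d.png

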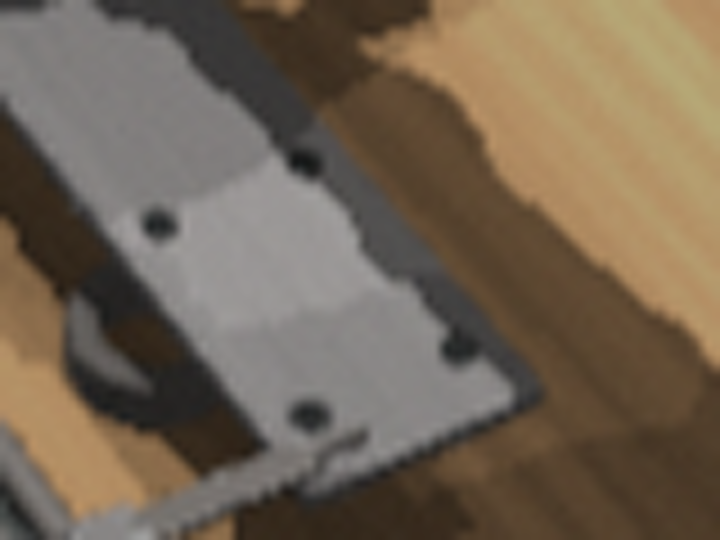

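View pics/w7.png

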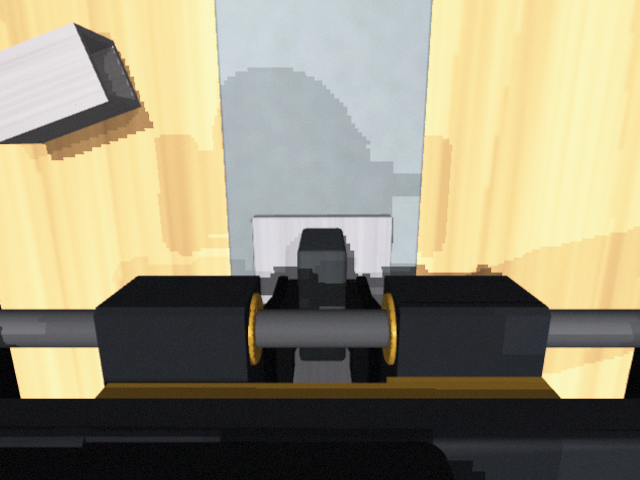

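Run:
```python
from workcell import env
from h import *
c=env.grab_frame("scene"); w=env.grab_frame("wrist")
f=lambda a,b:(340+(a+.5)/9-.5,240+(b+.5)/9-.5)
print("ptr",atz(c,*f(367,434),.082),"R",atz(c,*f(541,386),.068),"L",atz(c,*f(305,490),.068))
a,b=atz(w,252.8,232,.068),atz(w,391.8,232,.068);print(a,b,(a+b)[0]/2,"tail y",atz(w,300,216.5,.068))
for r,l,rr in ((30,215.8,430),(120,221.5,424.3),(240,228.5,416.8)):
    a=atz(w,l,r,.06);b=atz(w,rr,r,.06);print("blk",(a+b)[0]/2,(a-b)[0],a[1])
print(atz(c,*f(541,386),.066)[1])
```

```text
ptr [0.47942869 0.15703645 0.082     ] R [0.42618201 0.15626395 0.068     ] L [0.49470897 0.15564878 0.068     ]
[ 0.49561565 -0.13647442  0.068     ] [ 0.42606472 -0.13667368  0.068     ] 0.4608401884776236 tail y [ 0.47187409 -0.14443202  0.068     ]
blk 0.46080684370890723 0.09880410786722166 -0.23037104443140166
blk 0.46071599778825845 0.0985616753357072 -0.19052850985102093
blk 0.46070988280576464 0.09856195702886938 -0.1302459028607582
0.15506468545575136
```

Run:
```python
from workcell import env
from h import *
def st(t): 
    s=env.read_state(); print(t,round(s["clock"],2),s["position"].round(4),s["tool_rot"].round(2),"F",s["force"].round(1),"T",s["wrist_torque"].round(2),round(s["opening"]*87,1)); return s["position"]
x=.459-.0008
env.move_straight([x,-.1120,.0713],rotation=[-89.85,-.1,90],rate=.02); st("a")
env.move_straight([x,-.1120,.0707],rotation=[-89.85,-.15,90],rate=.02); st("b")
env.dwell(.5); st("c")
c=env.grab_frame("scene");crop(c,340,240,420,300,9,"pics/sc8d.png"); crop(c,280,140,420,260,5,"pics/sc8e.png")
w=env.grab_frame("wrist"); cv2.imwrite("pics/w8.png",w["image"])
for t in ("plate_end","pointer_tip","collar","offcut"): print(t,[(d["score"],d["xyz"]) for d in env.search_frame(c,t)[:2]])
```

```text
a 29.01 [ 0.4606 -0.1138  0.0734] [-9.011e+01  8.000e-02  9.009e+01] F [ 1.  -8.8  9.6] T [-2.53  0.01 -0.02] 19.4
b 29.26 [ 0.4606 -0.114   0.0731] [-9.012e+01  5.000e-02  9.009e+01] F [ 1.2 -8.9 11. ] T [-2.72  0.18 -0.02] 19.0
c 29.76 [ 0.4606 -0.114   0.0731] [-9.012e+01  5.000e-02  9.009e+01] F [-0.1 -8.6 11.1] T [-2.76  0.17 -0.  ] 19.4
plate_end [(0.7, [0.4596, 0.0239, 0.0734]), (0.54, [0.5453, 0.3193, 0.1198])]
pointer_tip [(0.7, [0.5577, 0.1585, 0.0629])]
collar [(0.74, [0.4882, 0.0654, 0.0187])]
offcut [(0.96, [0.6184, -0.1988, 0.0403])]
```

View pics/sc8d.png

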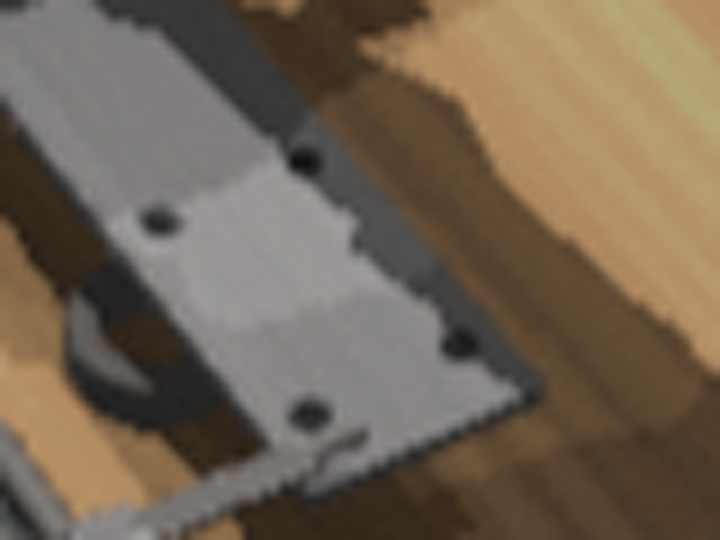

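View pics/sc8e.png

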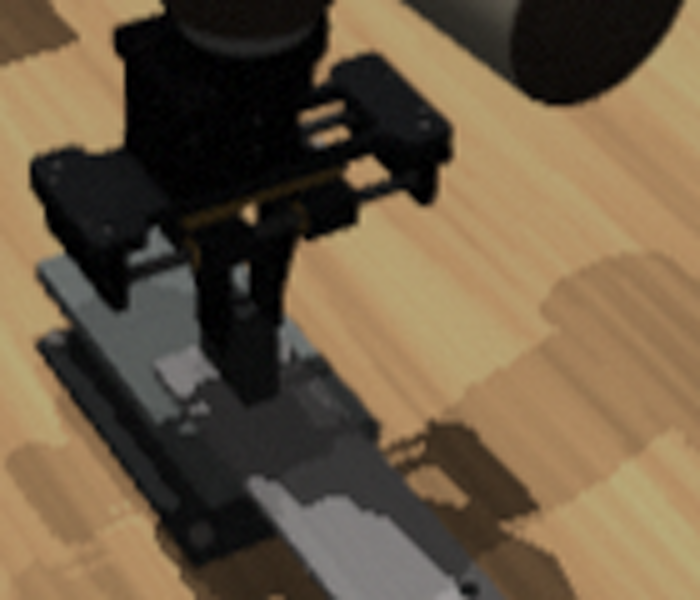

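View pics/w8.png

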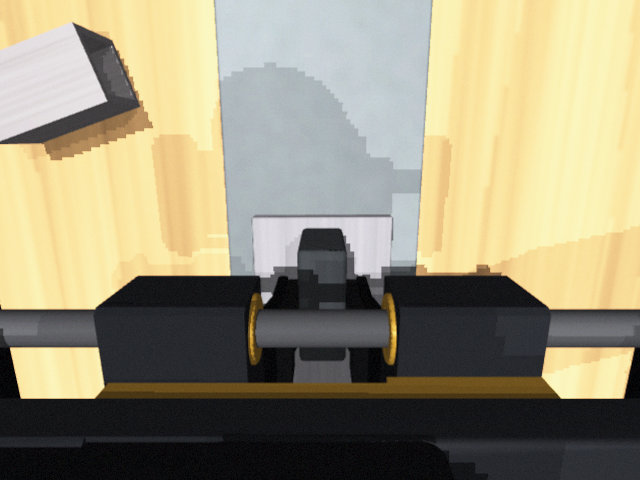

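Run:
```python
from workcell import env
from h import *
def st(t): 
    s=env.read_state(); print(t,round(s["clock"],2),s["position"].round(4),s["tool_rot"].round(2),"F",s["force"].round(1)); return s["position"]
x=.4582; y=-.112
for i in range(8):
    y+=.0004; env.move_straight([x,y,.0708],rotation=[-89.85,-.15,90],rate=.02); P=np.mean([env.read_state()["position"] for _ in range(3)],0); st(y)
    if P[1]>-.1132: break
env.dwell(.5); st("end")
c=env.grab_frame("scene");crop(c,340,240,420,300,9,"pics/sc9d.png")
w=env.grab_frame("wrist"); cv2.imwrite("pics/w9.png",w["image"])
g=w["image"].astype(int).sum(2); print(g[210:222,275].tolist(),g[232,245:260].tolist(),g[232,385:397].tolist())
```

```text
-0.1116 30.31 [ 0.4606 -0.1138  0.0733] [-9.012e+01  7.000e-02  9.010e+01] F [ 0.3 -9.5 11.6]
-0.11120000000000001 30.56 [ 0.4607 -0.1134  0.0733] [-9.013e+01  7.000e-02  9.011e+01] F [  0.4 -10.5  11.3]
-0.11080000000000001 30.81 [ 0.4607 -0.1131  0.0733] [-9.013e+01  7.000e-02  9.011e+01] F [ -0.2 -10.2  11.7]
end 31.31 [ 0.4607 -0.113   0.0733] [-9.013e+01  7.000e-02  9.011e+01] F [-0.  -9.8 12. ]
[542, 539, 542, 540, 455, 345, 337, 522, 632, 660, 666, 661] [521, 528, 530, 537, 530, 534, 545, 543, 606, 641, 641, 636, 639, 650, 648] [647, 634, 640, 645, 654, 611, 484, 357, 537, 594, 595, 600]
```

View pics/sc9d.png

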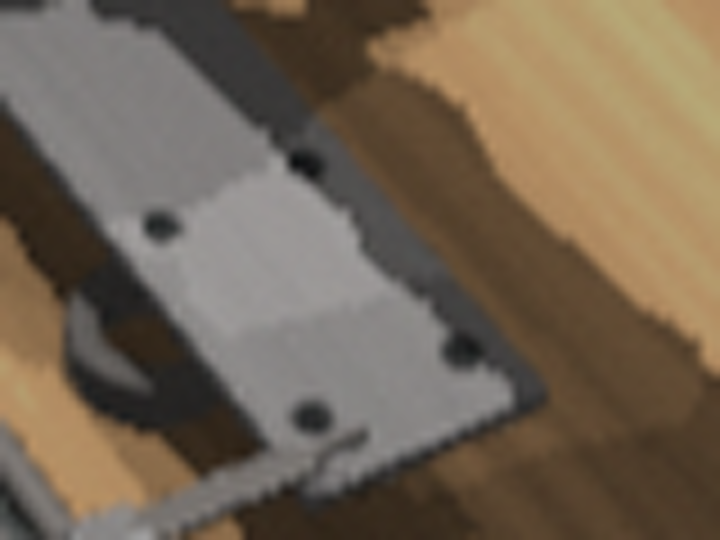

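Run:
```python
from workcell import env
from h import *
c=env.grab_frame("scene"); 
f=lambda a,b:(340+(a+.5)/9-.5,240+(b+.5)/9-.5)
P=atz(c,*f(365,436),.082); print(P, atz(c,*f(370,430),.082))
for x in (.4258,.46,.4955):
    for y in (P[1]-.002,P[1],P[1]+.002):
        u=proj(c,[x,y,.068]); print(x,round(y,4),((u-[340,240]+.5)*9-.5).round(0))
p=env.grab_frame("top"); crop(p,195,190,295,270,8,"pics/top9.png")
```

```text
[0.48018401 0.15731428 0.082     ] [0.47812669 0.15636716 0.082     ]
0.4258 0.1553 [540. 383.]
0.4258 0.1573 [545. 388.]
0.4258 0.1593 [550. 394.]
0.46 0.1553 [424. 435.]
0.46 0.1573 [429. 441.]
0.46 0.1593 [434. 446.]
0.4955 0.1553 [301. 490.]
0.4955 0.1573 [306. 496.]
0.4955 0.1593 [311. 502.]
```

View pics/top9.png

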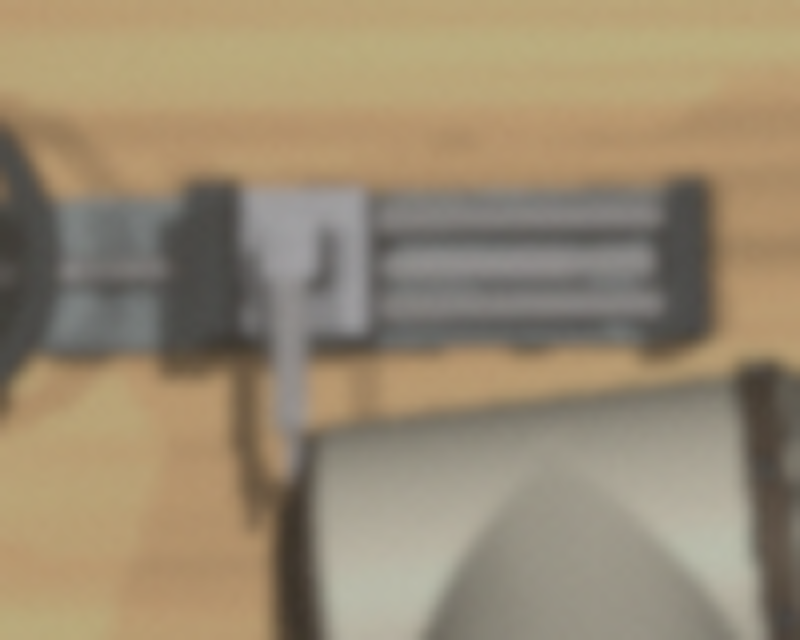

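Run:
```python
from workcell import env
s=env.read_state(); print(s["clock"],s["position"],s["force"]); env.close_job()
```

```text
31.5083 [ 0.46067197 -0.11303997  0.07332729] [  0.22453709 -10.78916217  10.94255963]
the job is handed in; nothing more can be done
```

I wound the handwheel about 576° clockwise until the carriage met its stop. Then I gripped the plate's bar, slid the plate outward, and handed the job in at 31.5 s while still holding the plate down with about 11 N.

- **Carriage:** the force at the crank jumped to about 11 N at the stop and the handle stayed put when I let go. The pictures show the carriage against the stop, with the pointer 20 mm short of its face, as it should be.
- **Plate end against the pointer:** the scene camera puts them level to within about 0.5 mm. The wrist camera, which gives the end only indirectly, puts the plate about 0.7 mm too far out. I left it there because the two roughly balance, and the top camera could not see the plate's end because the arm was in the way.
- **Straight and central:** the plate's tail was within about 0.2 mm of the block's centre line. Both of its ends agreed in x to within about 0.5 mm.
- **Flatness:** the gripper's tilt read within about 0.15°. Nothing looked lifted in the pictures.
- **Other objects:** in the pictures I took after the slide, the offcut and collar show no sign of being touched. The network's reading for the collar moved by about 1 cm, but the plate was partly covering it and passed well above it. I did not check the remaining bystanders again after the slide.

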